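# Hold the collar on the shaft flat

### The job

Pull the black push-fit cap straight up off the upright shaft and leave it in the aluminium tray, then turn the shaft until the flat ground on it faces the screw of the brass collar below. Lift the collar up the shaft until its screw is level with the middle of the flat, and finish while holding it up there in the gripper, for it drops if let go. Leave the bush, the castellated coupling and the spanner alone.

Things in the scene. Friction and masses are not known exactly. Their poses are not given: they have to be found in the camera images.
- stand: fixed stand: dark steel base plate 130 x 90 x 14 mm (long along x), round tower 38 mm dia. up to 50 mm, upright shaft on it. Origin: under the plate's centre, at bench height, on the shaft's axis, z up; heights in the other entries are above it. +x is where the collar's screw points; 34 mm out on -x is a guide boss (16 mm dia., top at 48 mm) for the collar's guide pin.
- cap: loose black plastic cap, cylinder 40 mm dia. x 32 mm, open below, about 40 g. Origin: centre of its underside, z up. At the start it is snapped over the shaft's top (74 to 106 mm high), hiding the flat, 6 mm clear above the collar. Held by three spring balls: a straight upward pull of about 10 to 15 N frees it with a jump within 5 mm; it clears the shaft once lifted 28 mm.
- tray: open square aluminium tray, fixed, 150 x 150 x 30 mm, walls and floor 4 mm. Origin: centre of its underside
- tray_in (a point): centre of the tray's inner floor, 4 mm above the bench
- shaft (a joint): turn of the steel shaft about its upright axis, rad, counter-clockwise from above positive, range -3.1 to 3.1; 0 = the flat faces stand +x, towards the collar's screw. Friction of 0.08 N m keeps it where it is left. Fingers take it on the 30 mm dia. section (74 to 92 mm high) with their tips above 71 mm, to clear the collar.
- flat (a point): middle of the flat, 83 mm up, 11 mm from the axis; its x axis is the flat's outward normal. The shaft's 30 mm dia. section (74 to 92 mm) has this one flat along its full height, 20 mm wide: 26 mm across flat and back, so fingers closed squarely on it read about 25 mm, elsewhere up to 30 mm. Below it the neck is 20 mm dia.
- shaft_top (a point): centre of the shaft's top, 102 mm up, on the axis: top of a stub 12 mm dia. from 92 to 102 mm, with three small spring balls standing out 3 mm
- collar (a joint): height of the collar above its rest, m; 0 = down, range 0 to 0.035; at 0.023 its screw is level with the middle of the flat. It slides freely but cannot turn (guide pin), weighs about 0.25 kg and falls back when released. Unless the flat faces it, the screw tip hits the underside of the 30 mm section about 11 mm up.
- collar_mid (a point): middle of the brass collar on the shaft's axis, 60 mm up when down: ring 46 mm outer dia., 16 mm high (52 to 68 mm), with a 16 mm wide screw boss out to 33 mm (screw head to 37 mm) on stand +x and a 14 mm wide guide lug out to 42 mm on -x. Free sides to grip: stand +y and -y.
- screw (a point): inner tip of the collar's screw, 12.5 mm from the axis on the stand's +x side, at the collar's mid height; 6 mm dia.
- bush: bystander: loose plain brass bush, 64 mm dia., 70 mm high, open; origin: centre of its underside
- coupling: bystander: loose brass coupling 72 mm dia., 67 mm high, four square teeth on top; origin: centre of its underside
- spanner: bystander: loose steel spanner lying on the bench, about 180 mm long; origin under its middle
There are look-alikes about, which are no part of the job. Of the things like the cap, leave any that is blue or pink; of the rest the smaller one is meant.

How it is judged:
By the outcome, as a careful person would: the job done as asked, in the order asked, and still so for the second after the job is handed in, while the arm keeps its last pose, push and grip.
It also fails if it takes over 72 s, if anything falls off the work surface, if the arm or the gripper's body presses on something with over 40 N, if the wrist force passes 120 N, or if a joint passes its speed limit or range.

### The arm

A 6-joint arm with a two-finger parallel gripper is mounted at the origin on the work surface. World frame = base frame: x ahead of the robot, y to its left, z up, the work surface at z = 0. Lengths are in m, angles in rad, forces in N, time in s.
With the tool pointing down it reaches from about 0.35 to 0.975 m from the base axis. Payload 4.9 kg.
Tool frame: the origin (TCP) lies at the very end of the fingers, on their centre line; the grasp point (between the pads) lies 19 mm behind it (ctrl.grasp_offset is the distance from the TCP to the grasp point, in m); z points along the fingers, y is the line along which they close (so a half turn about z gives the same grasp; the last joint's range is limited). The gripper opens to 85 mm and grips with 20 to 120 N. Pads are 22 mm wide; open, the fingers measure 114 mm over their backs; the gripper's body (76 mm by 85 mm) begins 54 mm behind the grasp point. The pads swing forward as they close: fully open they stand 13 mm farther back than shut.
Start: joints at [-1.389, 0.053, 1.613, -0, 1.476, -0.119], TCP at [0.185, -0.597, 0.231] pointing down, gripper open.
Joint ranges: [-3.01, 3.01], [-1.01, 2.22], [0.06, 2.58], [-1.02, 4.17], [0.09, 2.62], [-3.14, 3.14]. Speed limits (rad/s): [2.57, 2.57, 3.14, 3.14, 3.14, 3.14].

### API

Orientations are given as a rotation vector (axis times angle).
In Python, from station import ctrl, optics gives the robot as it stands.
- The arm moves only by the shell command python3 -m handwheel 'ROWS' [OPENING] [FORCE]. ROWS is JSON, a list of rows, each an object of numbers: "tx", "ty", "tz": the shift along the tool's x, y, z in mm; "roll": the turn about the tool's z in rad. A call has 1 to 12 rows; each row shifts and turns the commanded pose from where the row before left it, along the tool's axes as they then stand; what a row does not reach is not made up. A row lasts 1/12 s, in which the tool goes at most 41.7 mm and 7.16 degrees, less where a joint would pass 70% of its speed; a pose out of reach is approached as far as the arm can. A call with a gripper value outside its range is refused whole. OPENING is the finger opening in mm, from 0 to 85.4, set as the call begins (- or left out, the last holds). The fingers move at their own pace and stop on an object; FORCE is the grip in N (left out, the last holds). Time passes only in rows, so rows that do not move let the fingers close. It gives the time, the measured TCP pose, the force, the opening and the grip force at its end, in the units of the state.
- ctrl.get_obs(): the state, without advancing time (a new reading comes with each control period).
- optics.get_image(name): name is "scene" or "top" or "wrist"; returns (picture, depth): 420x560x3 uint8, red, green, blue; 420x560 float32, m along the optical axis (not along the pixel's ray), 0 where there is no reading.
- optics.camera_params(name): a dict with "mtx" (3x3 intrinsics, pixels), "extrinsics" (4x4, takes a point from camera to world coordinates); the wrist camera has in their place "tool_from_camera" (4x4, takes a point from camera to tool coordinates, whose origin is the TCP and whose axes are the flange's). Camera axes: x right, y down, z forward; pixel columns grow to the right and rows downward; lengths in m; the calibration is good to about 2 mm. A picture is of the moment at which its call begins: read the wrist's pose just before it. camera_params takes no time and is no camera call.
- ctrl.finish_job(): hands the job in; it is judged then, once.
The state is a dict: "t": time; "q": joint angles; "dq": joint speeds; "effort": joint torques, N m; "tool_pos": TCP position; "tool_rot": TCP orientation; "contact_force": force on the tool from outside, world axes, zero at the start; "wrist_torque": the same for the moment, N m; "opening": finger opening in m; "grip_force": force on a finger pad.
Only numpy, scipy, OpenCV 4.12 (cv2) and the standard library are available. Lean on these libraries where they do the work, as an engineer would, in place of code of your own. Each camera call takes 0.05 s, during which the arm holds its last target. There are 200 camera calls.

## Working session

There is one attempt and no reset: what is moved stays moved. The work goes in short steps, Python scripts to look and compute and a shell command to move; the robot and the scene stay as the last step left them, time stands still between calls to the robot, and variables do not carry over. Pictures are saved under pics/ and viewed, at most 10 in all, crops included, and the job is handed in when it is done.

```bash
mkdir -p pics; cat > h.py <<'E'
import numpy as np, cv2
from station import ctrl, optics
def snap(n):
    im,d=optics.get_image(n); return im,d,optics.camera_params(n)
def cloud(d,P,T):
    K=np.array(P["mtx"]);v,u=np.mgrid[:d.shape[0],:d.shape[1]]
    c=np.stack([(u-K[0,2])/K[0,0]*d,(v-K[1,2])/K[1,1]*d,d,np.ones_like(d)],-1)
    return (c@np.array(T).T)[...,:3]
E
python3 - <<'E'
from h import *
o=ctrl.get_obs();print(o)
for n in("scene","top"):
    im,d,P=snap(n);np.savez(n,im=im,d=d,w=cloud(d,P,P["extrinsics"]))
    cv2.imwrite(f"pics/{n}0.png",im[...,::-1]);print(P)
E
```

```text
{'t': 0.0, 'q': array([-1.38896152e+00,  5.33450046e-02,  1.61434148e+00, -1.44892941e-05,
        1.47600395e+00, -1.18998483e-01]), 'dq': array([ 4.06839474e-04, -3.04429049e-04, -9.05779214e-04,  4.14207300e-05,
       -3.07085281e-04, -7.59572361e-04]), 'effort': array([-1.36506169e-03, -3.93677938e+01, -3.70177209e+01, -2.31283093e-04,
        6.94130940e-03,  6.93903985e-06]), 'tool_pos': array([ 0.18507757, -0.59629312,  0.23004202]), 'tool_rot': array([-3.10404713e+00, -4.70455959e-01,  1.26071417e-04]), 'contact_force': array([ 0.57912468, -1.26228889,  0.36138794]), 'wrist_torque': array([-0.02713062, -0.03466964, -0.05441595]), 'grip_force': 0.0, 'opening': 0.08499533956667026}
{'mtx': array([[457.78383376,   0.        , 275.92607917],
       [  0.        , 457.78383376, 216.32331589],
       [  0.        ,   0.        ,   1.        ]]), 'extrinsics': array([[ 0.6081317 ,  0.54444783, -0.57771308,  1.19081553],
       [ 0.79358079, -0.39849187,  0.45981926, -0.46734866],
       [ 0.02013364, -0.73809267, -0.67439888,  0.80930697],
       [ 0.        ,  0.        ,  0.        ,  1.        ]])}
{'mtx': array([[393.9722063 ,   0.        , 280.36215784],
       [  0.        , 393.9722063 , 208.31699497],
       [  0.        ,   0.        ,   1.        ]]), 'extrinsics': array([[ 0.01617557, -0.98567869,  0.16785672,  0.47279197],
       [-0.99980486, -0.01784893, -0.00846491,  0.01787912],
       [ 0.01133974, -0.16768704, -0.98577506,  0.87210378],
       [ 0.        ,  0.        ,  0.        ,  1.        ]])}
```

View pics/scene0.png

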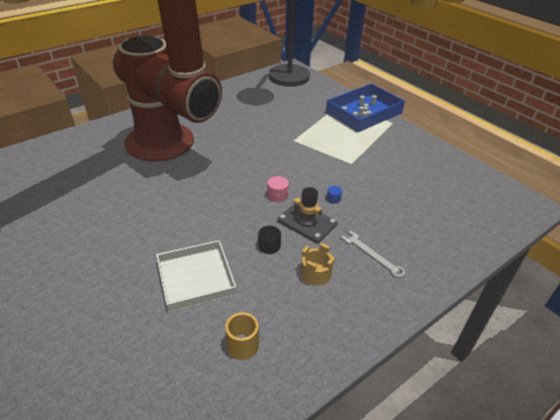

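View pics/top0.png

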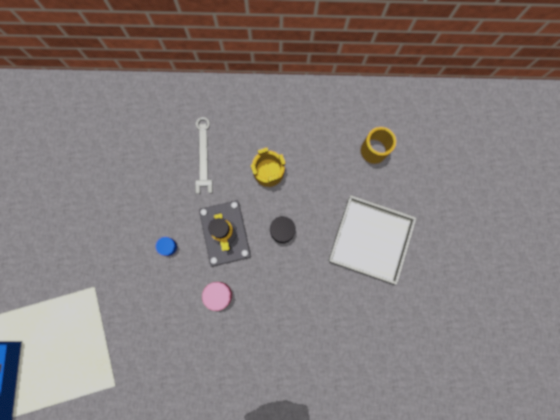

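Candidates for the cap, by top-view pixels:
- (219,228), black, on the shaft
- (283,230), black and loose, larger
- (166,246), blue
- (217,297), pink

The one on the shaft fits: it is black and the smaller of the two black ones. I'll measure it and confirm in a crop.

```bash
cat > m.py <<'E'
from h import *
Z=np.load("top.npz");im,w=Z["im"],Z["w"];S=np.load("scene.npz");sw=S["w"]; sim=S["im"]
def reg(w,cx,cy,r,z0,z1): 
    m=(np.hypot(w[...,0]-cx,w[...,1]-cy)<r)&(w[...,2]>z0)&(w[...,2]<z1);return m
def circ(n,p):
    p=p[:,:2].astype(np.float32);print(n,len(p),cv2.minEnclosingCircle(p),p.mean(0))
for n,(u,v) in dict(cap=(219,228),blk=(283,230),blue=(166,246),pink=(217,297),bush=(380,145),coup=(269,168),span=(204,150)).items():
    c=np.median(w[v-2:v+3,u-2:u+3].reshape(-1,3),0);print(n,c)
c=w[228,219]
for nm,W in(("top",w),("scene",sw)):
    circ(nm+" captop",W[reg(W,c[0],c[1],.04,.100,.113)])
    circ(nm+" blktop",W[reg(W,*w[230,283][:2],.05,.025,.06)])
    p=W[reg(W,c[0],c[1],.09,.010,.019)][:,:2].astype(np.float32);print(nm,"plate",len(p),cv2.minAreaRect(p))
    t=W[reg(W,*w[240,373][:2],.14,.022,.04)][:,:2].astype(np.float32);print(nm,"tray",cv2.minAreaRect(t))
    m=reg(W,c[0],c[1],.06,.055,.074);p=W[m];d=p[:,:2]-c[:2]
    far=np.hypot(*d.T)>.027
    a=np.degrees(np.arctan2(d[far,1],d[far,0]));print(nm,"collar far",np.c_[np.histogram(a,36,(-180,180))[0],np.arange(-180,180,10)].tolist())
    circ("collar",p)
x=cv2.resize(im[190:280,150:310],None,fx=4,fy=4,interpolation=2);y=cv2.resize(sim[170:260,250:350],(400,360),interpolation=2)
cv2.imwrite("pics/crop.png",np.vstack([x,np.hstack([y,np.zeros((360,240,3),np.uint8)])])[:600,:,::-1])
E
python3 m.py
```

```text
cap [0.56212274 0.13065296 0.10576436]
blk [0.56750625 0.00443491 0.04352401]
blue [0.53031038 0.25183811 0.03185201]
pink [0.42720307 0.13733635 0.04582348]
bush [ 7.74646238e-01 -2.18098676e-01 -2.32066916e-04]
coup [0.7125453  0.03771217 0.0058648 ]
span [0.75173691 0.18663219 0.00746178]
top captop 322 ((0.5631417036056519, 0.13259808719158173), 0.019964035600423813) [0.56310123 0.13225652]
top blktop 548 ((0.5702135562896729, 0.005902468226850033), 0.027861878275871277) [0.56933975 0.00596443]
top plate 1688 ((0.563389241695404, 0.13246695697307587), (0.1300334334373474, 0.08970270305871964), 14.373392105102539)
top tray ((0.5537706613540649, -0.18916264176368713), (0.1502012014389038, 0.1505693644285202), 71.70707702636719)
top collar far [[19, -180], [20, -170], [7, -160], [0, -150], [0, -140], [0, -130], [0, -120], [0, -110], [0, -100], [0, -90], [0, -80], [0, -70], [0, -60], [0, -50], [0, -40], [0, -30], [0, -20], [0, -10], [12, 0], [13, 10], [12, 20], [2, 30], [0, 40], [0, 50], [0, 60], [0, 70], [0, 80], [0, 90], [0, 100], [0, 110], [0, 120], [0, 130], [0, 140], [0, 150], [
[... 361 characters left out ...]
9687390327454, 0.12985549867153168), (0.13038599491119385, 0.09338073432445526), 13.899327278137207)
scene tray ((0.5559056997299194, -0.19046641886234283), (0.15007218718528748, 0.15400256216526031), 71.68852233886719)
scene collar far [[4, -180], [6, -170], [10, -160], [3, -150], [0, -140], [0, -130], [0, -120], [0, -110], [0, -100], [0, -90], [0, -80], [0, -70], [0, -60], [0, -50], [2, -40], [0, -30], [1, -20], [11, -10], [17, 0], [14, 10], [6, 20], [0, 30], [0, 40], [0, 50], [0, 60], [0, 70], [0, 80], [0, 90], [0, 100], [0, 110], [0, 120], [0, 130], [0, 140], [0, 150], [0, 160], [0, 170]]
collar 198 ((0.5642193555831909, 0.12716980278491974), 0.039561476558446884) [0.57275474 0.12394245]
```

View pics/crop.png

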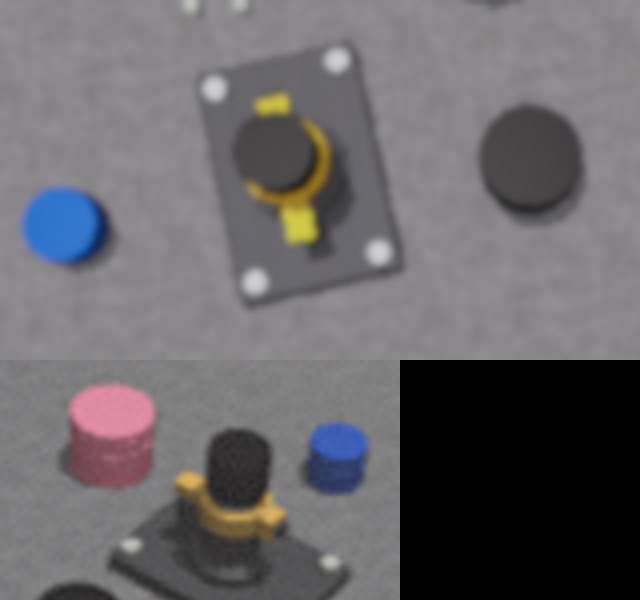

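The top view shows the 40 mm black cap on the shaft at (219,228), and a larger 55 mm one loose at (283,230). The one on the shaft is meant. The longer lug, with the dark guide boss under it, is on the robot side, so the screw points to world +x at a yaw of about 14°.

```bash
cat >> h.py <<'E'
from scipy.spatial.transform import Rotation as R
def plan(p,yaw=None):
    """print roll (first) then shift in the tool frame after it; yaw deg = direction of tool y (mod 180)"""
    o=ctrl.get_obs();r=R.from_rotvec(o["tool_rot"]);M=r.as_matrix();cur=np.degrees(np.arctan2(M[1,1],M[0,1]))
    d=0 if yaw is None else (yaw-cur+90)%180-90
    M2=(r*R.from_rotvec([0,0,-np.radians(d)])).as_matrix()
    print("t",round(o["t"],2),"pos",(o["tool_pos"]*1e3).round(1),"yaw",cur.round(1),"q6",o["q"][5].round(2),"F",o["contact_force"].round(1),"open",round(o["opening"]*1e3,1),"grip",round(o["grip_force"],1),"tilt",(M[:2,2]).round(3))
    print(" roll",round(-np.radians(d),3),"then txyz mm",(M2.T@(np.array(p)-o["tool_pos"])*1e3).round(1))
E
python3 -c "
from h import *
plan([.5645,.1315,.22],104.3)
print(optics.camera_params('wrist')['tool_from_camera'])"
```

```text
t 0.1 pos [ 185.1 -596.4  230.2] yaw -72.8 q6 -0.12 F [ 0.1 -0.1 -0.6] open 85.6 grip 0.0 tilt [-0.     0.002]
 roll 0.051 then txyz mm [ 547.4 -611.6   11.4]
[[-1.29816902e-03 -9.64070663e-01 -2.65642751e-01  6.72011467e-02]
 [ 9.99998982e-01 -1.09433072e-03 -9.15347959e-04 -8.39320603e-04]
 [ 5.91759089e-04 -2.65643669e-01  9.64071103e-01 -1.43839240e-01]
 [ 0.00000000e+00  0.00000000e+00  0.00000000e+00  1.00000000e+00]]
```

```bash
python3 -m handwheel '[{"tx":22.8,"ty":-25.5,"roll":0.051},{"tx":22.8,"ty":-25.5},{"tx":22.8,"ty":-25.5},{"tx":22.8,"ty":-25.5},{"tx":22.8,"ty":-25.5},{"tx":22.8,"ty":-25.5},{"tx":22.8,"ty":-25.5},{"tx":22.8,"ty":-25.5},{"tx":22.8,"ty":-25.5},{"tx":22.8,"ty":-25.5},{"tx":22.8,"ty":-25.5},{"tx":22.8,"ty":-25.5}]'
python3 -m handwheel '[{"tx":22.8,"ty":-25.5},{"tx":22.8,"ty":-25.5},{"tx":22.8,"ty":-25.5},{"tx":22.8,"ty":-25.5},{"tx":22.8,"ty":-25.5},{"tx":22.8,"ty":-25.5},{"tx":22.8,"ty":-25.5},{"tx":22.8,"ty":-25.5},{"tx":22.8,"ty":-25.5},{"tx":22.8,"ty":-25.5},{"tx":12},{}]'
cat > w.py <<'E'
from h import *
import sys
def wrist():
    o=ctrl.get_obs();im,d,P=snap("wrist")
    T=np.eye(4);T[:3,:3]=R.from_rotvec(o["tool_rot"]).as_matrix();T[:3,3]=o["tool_pos"]
    return im,cloud(d,P,T@P["tool_from_camera"])
if __name__=="__main__":
    im,w=wrist();cv2.imwrite("pics/%s.png"%sys.argv[1],im[...,::-1]);np.savez(sys.argv[1],im=im,w=w)
E
python3 - <<'E'
from w import *
plan([.5645,.1315,.22],104.3)
im,w=wrist();cv2.imwrite("pics/w1.png",im[...,::-1])
for lo,hi in((.098,.115),(.01,.019)):
    m=(w[...,2]>lo)&(w[...,2]<hi)&(np.hypot(w[...,0]-.5645,w[...,1]-.1315)<(.03 if lo>.05 else .09))
    p=w[m];q=p[:,:2].astype(np.float32)
    print(m.sum(),np.median(p[:,2]),cv2.minEnclosingCircle(q),cv2.minAreaRect(q)) if len(p) else print(0)
E
```

```text
t 0.1 pos [ 185.1 -596.4  230.2] yaw -72.8 q6 -0.12 F [ 0.1 -0.1 -0.6] open 85.6 grip 0.0 tilt [-0.     0.002]
 roll 0.051 then txyz mm [ 547.4 -611.6   11.4]
0
0$[0]: bad value
$[0]: bad value
```

View pics/w1.png

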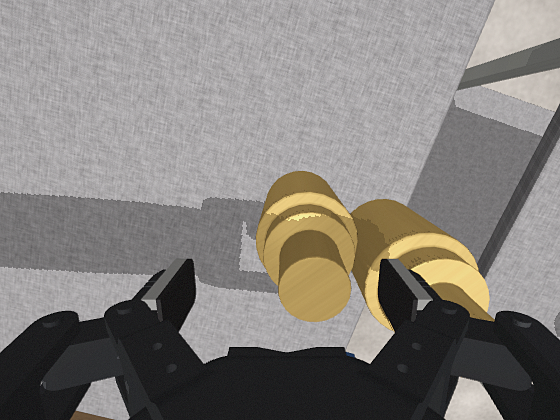

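The wrist picture, still at the start pose, shows only some unlisted brass pieces below, at (315,250) and (430,270). The rows were refused. I'll check how high those pieces stand and probe the row format.

```bash
python3 -m handwheel '[{"tx":0,"ty":0,"tz":-30,"roll":0},{"tx":22.8,"ty":-25.5,"tz":0,"roll":0},{"tx":22.8,"ty":-25.5,"tz":0,"roll":0},{"tx":22.8,"ty":-25.5,"tz":0,"roll":0},{"tx":22.8,"ty":-25.5,"tz":0,"roll":0},{"tx":22.8,"ty":-25.5,"tz":0,"roll":0},{"tx":22.8,"ty":-25.5,"tz":0,"roll":0},{"tx":22.8,"ty":-25.5,"tz":0,"roll":0},{"tx":22.8,"ty":-25.5,"tz":0,"roll":0},{"tx":22.8,"ty":-25.5,"tz":0,"roll":0},{"tx":22.8,"ty":-25.5,"tz":0,"roll":0},{"tx":22.8,"ty":-25.5,"tz":0,"roll":0}]'
python3 -m handwheel '[{"tx":22.8,"ty":-25.5,"tz":0,"roll":0},{"tx":22.8,"ty":-25.5,"tz":0,"roll":0},{"tx":22.8,"ty":-25.5,"tz":0,"roll":0},{"tx":22.8,"ty":-25.5,"tz":0,"roll":0},{"tx":22.8,"ty":-25.5,"tz":0,"roll":0},{"tx":22.8,"ty":-25.5,"tz":0,"roll":0},{"tx":22.8,"ty":-25.5,"tz":0,"roll":0},{"tx":22.8,"ty":-25.5,"tz":0,"roll":0},{"tx":22.8,"ty":-25.5,"tz":0,"roll":0},{"tx":22.8,"ty":-25.5,"tz":0,"roll":0},{"tx":22.8,"ty":-25.5,"tz":0,"roll":0},{"tx":0,"ty":0,"tz":20,"roll":0}]'
cat > w2.py <<'E'
from w import *
import sys
plan([.5645,.1315,.22],104.3)
im,w=wrist();cv2.imwrite("pics/w2.png",im[...,::-1])
for lo,hi,r in((.098,.115,.03),(.01,.019,.09)):
    m=(w[...,2]>lo)&(w[...,2]<hi)&(np.hypot(w[...,0]-.5645,w[...,1]-.1315)<r)
    p=w[m];q=p[:,:2].astype(np.float32)
    print(m.sum(),np.median(p[:,2]),cv2.minEnclosingCircle(q),cv2.minAreaRect(q)) if len(p) else print(0)
E
python3 w2.py
```

```text
t: 1.28
tool_pos: [0.3592, -0.2615, 0.2712]
tool_rot: [3.117, 0.391, 0.0]
contact_force: [0.9, 0.1, 1.0]
opening: 0.0854
grip_force: 0.0
t: 2.28
tool_pos: [0.536, 0.0751, 0.2553]
tool_rot: [-3.115, -0.399, -0.013]
contact_force: [-0.6, -1.4, 1.3]
opening: 0.085
grip_force: 0.0
t 2.28 pos [536.   75.1 255.3] yaw -75.4 q6 1.32 F [-0.6 -1.4  1.3] open 85.0 grip 0.0 tilt [0.008 0.002]
 roll 0.005 then txyz mm [ 41.2 -47.6  35.7]
1406 0.10727793019082052 ((0.5646059513092041, 0.13280819356441498), 0.02002093568444252) ((0.5646510124206543, 0.13288092613220215), (0.03865938261151314, 0.0390678234398365), 58.20619583129883)
4966 0.015244664661994284 ((0.5642527341842651, 0.13272976875305176), 0.0772438794374466) ((0.5648943185806274, 0.13333164155483246), (0.12912629544734955, 0.08997313678264618), 14.412322044372559)
```

```bash
python3 -m handwheel '[{"tx":20.5,"ty":-24,"tz":0,"roll":0.005},{"tx":20.5,"ty":-24,"tz":0,"roll":0},{"tx":0,"ty":0,"tz":20,"roll":0},{"tx":0,"ty":0,"tz":20,"roll":0},{"tx":0,"ty":0,"tz":15,"roll":0},{"tx":0,"ty":0,"tz":0,"roll":0},{"tx":0,"ty":0,"tz":0,"roll":0}]' >/dev/null
sed -i 's/plan(.*/plan([.564,.1325,.081],104.4)/' w2.py; python3 w2.py
```

```text
t 2.92 pos [559.6 126.7 195.2] yaw -76.0 q6 1.42 F [0.4 0.2 0.7] open 85.5 grip 0.0 tilt [-0.003 -0.   ]
 roll -0.007 then txyz mm [  6.1  -4.5 114.2]
1989 0.10724984008368693 ((0.5646787285804749, 0.13299064338207245), 0.020167749375104904) ((0.5649603605270386, 0.13312451541423798), (0.039108727127313614, 0.03860839083790779), 14.972342491149902)
6254 0.015255688917048066 ((0.5647276043891907, 0.13336795568466187), 0.0772879496216774) ((0.5646705627441406, 0.13304248452186584), (0.1298009753227234, 0.09014196693897247), 14.177032470703125)
```

```bash
python3 -m handwheel '[{"tx":6.2,"ty":-4.8,"tz":10,"roll":0},{"tx":0,"ty":0,"tz":20,"roll":0},{"tx":0,"ty":0,"tz":20,"roll":0},{"tx":0,"ty":0,"tz":20,"roll":0},{"tx":0,"ty":0,"tz":20,"roll":0},{"tx":0,"ty":0,"tz":12,"roll":0},{"tx":0,"ty":0,"tz":10,"roll":0},{"tx":0,"ty":0,"tz":0,"roll":0},{"tx":0,"ty":0,"tz":0,"roll":0}]'
python3 -m handwheel '[{"tx":0,"ty":0,"tz":0,"roll":0},{"tx":0,"ty":0,"tz":0,"roll":0},{"tx":0,"ty":0,"tz":0,"roll":0},{"tx":0,"ty":0,"tz":0,"roll":0},{"tx":0,"ty":0,"tz":0,"roll":0},{"tx":0,"ty":0,"tz":0,"roll":0},{"tx":0,"ty":0,"tz":0,"roll":0},{"tx":0,"ty":0,"tz":0,"roll":0}]' 36 50
```

```text
t: 3.72
tool_pos: [0.5658, 0.1335, 0.0847]
tool_rot: [-3.118, -0.383, -0.001]
contact_force: [0.2, 0.4, 0.5]
opening: 0.0855
grip_force: 0.0
t: 4.38
tool_pos: [0.5661, 0.1334, 0.0856]
tool_rot: [3.118, 0.384, 0.003]
contact_force: [-0.6, -0.1, 5.9]
opening: 0.0386
grip_force: 50.2
```

```bash
python3 -m handwheel '[{"tx":0,"ty":0,"tz":-1.5,"roll":0},{"tx":0,"ty":0,"tz":-1.5,"roll":0},{"tx":0,"ty":0,"tz":-1.5,"roll":0},{"tx":0,"ty":0,"tz":-1.5,"roll":0},{"tx":0,"ty":0,"tz":-2,"roll":0},{"tx":0,"ty":0,"tz":-2,"roll":0},{"tx":0,"ty":0,"tz":0,"roll":0}]'
python3 -m handwheel '[{"tx":0,"ty":0,"tz":-4,"roll":0},{"tx":0,"ty":0,"tz":-6,"roll":0},{"tx":0,"ty":0,"tz":-8,"roll":0},{"tx":0,"ty":0,"tz":-10,"roll":0},{"tx":0,"ty":0,"tz":-15,"roll":0},{"tx":0,"ty":0,"tz":-20,"roll":0},{"tx":0,"ty":0,"tz":-20,"roll":0},{"tx":0,"ty":0,"tz":-10,"roll":0},{"tx":0,"ty":0,"tz":0,"roll":0},{"tx":0,"ty":0,"tz":0,"roll":0}]'
python3 - <<'E'
from h import *
plan([.555,-.19,.14])
im,d,P=snap("scene");c=cv2.resize(im[130:260,240:380],None,fx=4,fy=4,interpolation=2);cv2.imwrite("pics/s1.png",c[...,::-1])
E
```

```text
t: 4.97
tool_pos: [0.5649, 0.1328, 0.0926]
tool_rot: [3.118, 0.383, -0.002]
contact_force: [1.3, -1.5, -1.1]
opening: 0.0387
grip_force: 55.9
t: 5.8
tool_pos: [0.5657, 0.1336, 0.1884]
tool_rot: [-3.118, -0.384, -0.003]
contact_force: [0.4, 0.0, -0.9]
opening: 0.0379
grip_force: 56.0
t 5.8 pos [565.7 133.6 188.4] yaw -76.0 q6 1.43 F [ 0.4  0.  -0.9] open 37.9 grip 56.0 tilt [0.002 0.   ]
 roll -0.0 then txyz mm [-88.9 311.4  48.2]
```

View pics/s1.png

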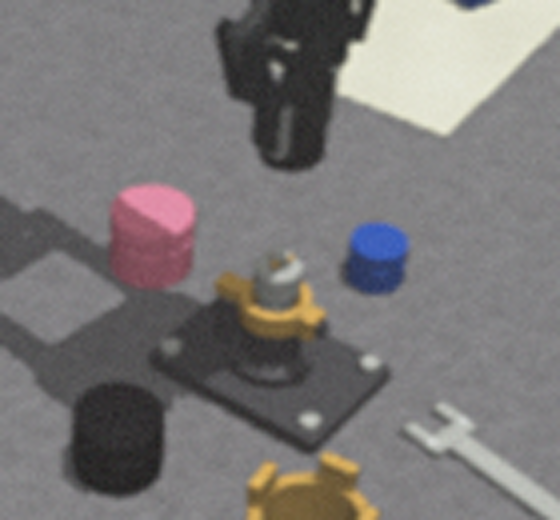

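The cap is in the gripper, clear of the shaft, which stands bare at (280,275) with the brass collar in place. On to the tray.

```bash
python3 -m handwheel '[{"tx":-3,"ty":10,"tz":0,"roll":0},{"tx":-8.6,"ty":30,"tz":0,"roll":0},{"tx":-8.6,"ty":30,"tz":0,"roll":0},{"tx":-8.6,"ty":30,"tz":0,"roll":0},{"tx":-8.6,"ty":30,"tz":0,"roll":0},{"tx":-8.6,"ty":30,"tz":0,"roll":0},{"tx":-8.6,"ty":30,"tz":0,"roll":0},{"tx":-8.6,"ty":30,"tz":10,"roll":0},{"tx":-8.6,"ty":30,"tz":15,"roll":0},{"tx":-8.6,"ty":30,"tz":20,"roll":0},{"tx":-8,"ty":30,"tz":20,"roll":0},{"tx":0,"ty":0,"tz":20,"roll":0}]' >/dev/null
python3 -m handwheel '[{"tx":0,"ty":0,"tz":10,"roll":0},{"tx":0,"ty":0,"tz":0,"roll":0},{"tx":0,"ty":0,"tz":0,"roll":0}]' >/dev/null
python3 -c "
from h import *
plan([.555,-.19,.019])"
```

```text
t 7.1 pos [ 553.8 -188.1   91.1] yaw -75.9 q6 0.87 F [-0.8  0.  -0.3] open 38.1 grip 56.0 tilt [-0.002  0.001]
 roll -0.0 then txyz mm [ 0.8  2.3 72.1]
```

```bash
python3 -m handwheel '[{"tx":0.8,"ty":2.3,"tz":15,"roll":0},{"tx":0,"ty":0,"tz":20,"roll":0},{"tx":0,"ty":0,"tz":20,"roll":0},{"tx":0,"ty":0,"tz":8,"roll":0},{"tx":0,"ty":0,"tz":5,"roll":0},{"tx":0,"ty":0,"tz":3,"roll":0},{"tx":0,"ty":0,"tz":2,"roll":0},{"tx":0,"ty":0,"tz":0,"roll":0},{"tx":0,"ty":0,"tz":0,"roll":0}]'
```

```text
t: 7.85
tool_pos: [0.5568, -0.1911, 0.0204]
tool_rot: [3.117, 0.384, 0.002]
contact_force: [-0.3, 0.2, -0.5]
opening: 0.0378
grip_force: 56.0
```

```bash
python3 -m handwheel '[{"tx":0,"ty":0,"tz":1.5,"roll":0},{"tx":0,"ty":0,"tz":1.5,"roll":0},{"tx":0,"ty":0,"tz":0,"roll":0},{"tx":0,"ty":0,"tz":0,"roll":0}]'
python3 -m handwheel '[{"tx":0,"ty":0,"tz":0,"roll":0},{"tx":0,"ty":0,"tz":0,"roll":0},{"tx":0,"ty":0,"tz":0,"roll":0},{"tx":0,"ty":0,"tz":0,"roll":0},{"tx":0,"ty":0,"tz":-5,"roll":0},{"tx":0,"ty":0,"tz":-15,"roll":0},{"tx":0,"ty":0,"tz":-30,"roll":0},{"tx":0,"ty":0,"tz":-35,"roll":0},{"tx":0,"ty":0,"tz":-35,"roll":0},{"tx":0,"ty":0,"tz":-35,"roll":0},{"tx":0,"ty":0,"tz":-15,"roll":0},{"tx":0,"ty":0,"tz":0,"roll":0}]' 62
python3 - <<'E'
from h import *
plan([.5642,.1328,.2],104.3)
im,d,P=snap("top");a=im[180:290,320:430];c=im[190:280,170:280]
f=lambda x:cv2.resize(x,(390,390),interpolation=2)
im2,d2,P2=snap("scene");b=im2[175:235,280:340]
b=cv2.resize(b,(390,390),interpolation=2)
cv2.imwrite("pics/s2.png",np.hstack([f(a),b])[...,::-1])
E
```

```text
t: 8.18
tool_pos: [0.556, -0.1908, 0.0163]
tool_rot: [-3.118, -0.383, 0.0]
contact_force: [0.6, 0.1, -0.4]
opening: 0.0382
grip_force: 56.0
t: 9.18
tool_pos: [0.5589, -0.1922, 0.1932]
tool_rot: [3.112, 0.383, 0.014]
contact_force: [0.3, 0.7, 0.1]
opening: 0.062
grip_force: 0.0
t 9.18 pos [ 558.9 -192.2  193.2] yaw -76.0 q6 0.87 F [0.3 0.7 0.1] open 62.0 grip 0.0 tilt [ 0.01  -0.005]
 roll -0.005 then txyz mm [  85.4 -313.6   -8.4]
```

View pics/s2.png

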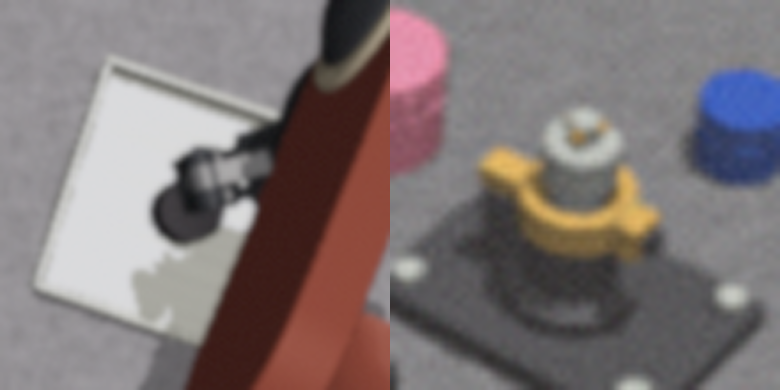

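The cap sits in the tray, at left (185,210), with the gripper lifted clear. At right the shaft is bare, but the flat can't be made out, so I'll look from the wrist camera.

```bash
python3 -m handwheel '[{"tx":3,"ty":-11,"tz":0,"roll":0},{"tx":8,"ty":-29,"tz":0,"roll":0},{"tx":8,"ty":-29,"tz":0,"roll":0},{"tx":8,"ty":-29,"tz":0,"roll":0},{"tx":8,"ty":-29,"tz":0,"roll":0},{"tx":8,"ty":-29,"tz":0,"roll":0},{"tx":8,"ty":-29,"tz":0,"roll":0},{"tx":8,"ty":-29,"tz":0,"roll":0},{"tx":8,"ty":-29,"tz":0,"roll":0},{"tx":8,"ty":-29,"tz":0,"roll":0},{"tx":8,"ty":-29,"tz":0,"roll":0},{"tx":2.5,"ty":-12,"tz":0,"roll":0}]' 85 >/dev/null
python3 -m handwheel '[{"tx":0,"ty":0,"tz":10,"roll":0},{"tx":0,"ty":0,"tz":0,"roll":0},{"tx":0,"ty":0,"tz":0,"roll":0}]'>/dev/null
cat > f.py <<'E'
from w import *
import sys
plan([.5642,.1328,.0755])
im,w=wrist();K=optics.camera_params("wrist")["mtx"]
m=(w[...,2]>.088)&(w[...,2]<.0965)&(np.hypot(w[...,0]-.5645,w[...,1]-.133)<.022)
p=w[m];q=p[:,:2].astype(np.float32);print(m.sum(),np.median(p[:,2]))
c,r=cv2.minEnclosingCircle(q);print(c,r)
d=q-c;a=np.degrees(np.arctan2(d[:,1],d[:,0]));rr=np.hypot(*d.T)
for k in range(-180,180,10):
    s=(a>=k)&(a<k+10)
    print(k,round(1e3*float(np.percentile(rr[s],97)),1) if s.sum() else None,end="; ")
v,u=np.where(m);cu,cv=int(u.mean()),int(v.mean());print("\npx",cu,cv)
x=im[max(cv-50,0):cv+50,cu-60:cu+60];cv2.imwrite("pics/%s.png"%sys.argv[1],cv2.resize(x,None,fx=5,fy=5,interpolation=2)[...,::-1])
E
python3 f.py f1
```

```text
t 10.53 pos [561.8 132.7 173.9] yaw -76.0 q6 1.43 F [ 0.1  0.1 -0.6] open 84.8 grip 0.0 tilt [-0.004 -0.001]
 roll -0.0 then txyz mm [ 2.8  0.5 98.4]
812 0.09321443683329542
(0.5647402405738831, 0.1331711858510971) 0.015328450128436089
-180 15.1; -170 14.8; -160 14.4; -150 14.7; -140 14.9; -130 14.8; -120 14.4; -110 14.6; -100 14.9; -90 14.6; -80 14.3; -70 14.6; -60 15.1; -50 14.8; -40 15.0; -30 15.0; -20 15.0; -10 14.9; 0 15.0; 10 15.0; 20 14.8; 30 15.0; 40 14.8; 50 14.8; 60 15.0; 70 14.6; 80 12.9; 90 11.5; 100 10.8; 110 10.3; 120 10.8; 130 11.4; 140 11.6; 150 13.4; 160 14.9; 170 14.7; 
px 290 211
```

View pics/f1.png

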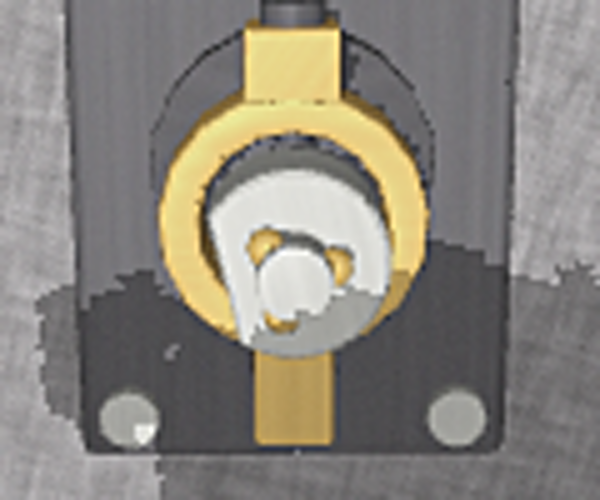

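The wrist crop shows the dark screw head at (295,10), on stand +x. The flat is on the left, its edge running from (212,215) to (245,345). Its normal is at a world yaw of about 118.5°, so the shaft must turn about −104°. I'll grip squarely across the flat and turn.

```bash
python3 -m handwheel '[{"tx":0,"ty":0,"tz":10,"roll":-0.12},{"tx":0,"ty":0,"tz":20,"roll":-0.12},{"tx":0,"ty":0,"tz":20,"roll":-0.012},{"tx":0,"ty":0,"tz":15,"roll":0},{"tx":0,"ty":0,"tz":0,"roll":0},{"tx":0,"ty":0,"tz":0,"roll":0},{"tx":0,"ty":0,"tz":0,"roll":0}]' >/dev/null
python3 -c "
from h import *
plan([.5645,.1329,.0735],118.5)
plan([.5645,.1329,.0735],118.5)"
```

```text
t 11.17 pos [564.  132.9 112.6] yaw -61.6 q6 1.18 F [-0.4  0.  -0.4] open 84.9 grip 0.0 tilt [0.002 0.   ]
 roll -0.002 then txyz mm [ 0.4  0.2 39.1]
t 11.17 pos [564.  132.9 112.6] yaw -61.6 q6 1.18 F [-0.4  0.  -0.4] open 84.9 grip 0.0 tilt [0.002 0.   ]
 roll -0.002 then txyz mm [ 0.4  0.2 39.1]
```

```bash
python3 -m handwheel '[{"tx":0.4,"ty":0.2,"tz":15,"roll":0},{"tx":0,"ty":0,"tz":15,"roll":0},{"tx":0,"ty":0,"tz":6,"roll":0},{"tx":0,"ty":0,"tz":3,"roll":0},{"tx":0,"ty":0,"tz":0,"roll":0},{"tx":0,"ty":0,"tz":0,"roll":0}]' 
python3 -m handwheel '[{"tx":0,"ty":0,"tz":0,"roll":0},{"tx":0,"ty":0,"tz":0,"roll":0},{"tx":0,"ty":0,"tz":0,"roll":0},{"tx":0,"ty":0,"tz":0,"roll":0},{"tx":0,"ty":0,"tz":0,"roll":0},{"tx":0,"ty":0,"tz":0,"roll":0},{"tx":0,"ty":0,"tz":0,"roll":0},{"tx":0,"ty":0,"tz":0,"roll":0},{"tx":0,"ty":0,"tz":0,"roll":0}]' 20 60; python3 -c "
from h import *
plan([.5645,.1329,.0735],118.5)"
```

```text
t: 11.67
tool_pos: [0.5643, 0.1336, 0.0734]
tool_rot: [3.045, 0.772, 0.002]
contact_force: [0.5, -0.9, 0.5]
opening: 0.0855
grip_force: 0.0
t: 12.42
tool_pos: [0.5656, 0.1304, 0.0736]
tool_rot: [3.038, 0.771, 0.004]
contact_force: [4.6, -10.9, 1.9]
opening: 0.024
grip_force: 59.1
t 12.42 pos [565.6 130.4  73.6] yaw -61.5 q6 1.18 F [  4.6 -10.9   1.9] open 24.0 grip 59.1 tilt [ 0.004 -0.006]
 roll -0.001 then txyz mm [ 0.2 -2.7  0. ]
```

```bash
python3 -m handwheel '[{"tx":0,"ty":2.3,"tz":0,"roll":0},{"tx":0,"ty":0,"tz":0,"roll":0},{"tx":-0.1,"ty":0,"tz":0,"roll":0.06},{"tx":-0.2,"ty":0,"tz":0,"roll":0.1},{"tx":-0.2,"ty":0,"tz":0,"roll":0.1},{"tx":-0.2,"ty":0,"tz":0,"roll":0.1},{"tx":-0.2,"ty":0,"tz":0,"roll":0.1},{"tx":-0.2,"ty":0,"tz":0,"roll":0.1},{"tx":-0.2,"ty":0,"tz":0,"roll":0.1},{"tx":-0.2,"ty":0,"tz":0,"roll":0.1},{"tx":-0.2,"ty":0,"tz":0,"roll":0.1},{"tx":0,"ty":0,"tz":0,"roll":0}]'; python3 -c "
from h import *
plan([.5645,.1329,.0735],14.3)"
```

```text
t: 13.42
tool_pos: [0.5641, 0.1306, 0.0735]
tool_rot: [3.088, -0.569, 0.004]
contact_force: [1.3, -4.2, 5.8]
opening: 0.0245
grip_force: 60.2
t 13.42 pos [564.1 130.6  73.5] yaw -110.9 q6 2.04 F [ 1.3 -4.2  5.8] open 24.5 grip 60.2 tilt [ 0.002 -0.002]
 roll 0.957 then txyz mm [-2.2 -1.   0. ]
```

```bash
python3 -m handwheel '[{"tx":-0.2,"ty":0,"tz":0,"roll":0.1},{"tx":-0.2,"ty":0,"tz":0,"roll":0.1},{"tx":-0.2,"ty":0,"tz":0,"roll":0.1},{"tx":-0.2,"ty":0,"tz":0,"roll":0.1},{"tx":-0.2,"ty":0,"tz":0,"roll":0.1},{"tx":-0.2,"ty":0,"tz":0,"roll":0.1},{"tx":-0.2,"ty":0,"tz":0,"roll":0.1},{"tx":-0.2,"ty":0,"tz":0,"roll":0.1},{"tx":-0.2,"ty":0,"tz":0,"roll":0.1},{"tx":-0.1,"ty":0,"tz":0,"roll":0.057},{"tx":0,"ty":0,"tz":0,"roll":0},{"tx":0,"ty":0,"tz":0,"roll":0}]'; python3 -c "
from h import *
plan([.5626,.1324,.0735],14.3)
print(ctrl.get_obs()['wrist_torque'])"
```

```text
t: 14.42
tool_pos: [0.5632, 0.132, 0.0735]
tool_rot: [-2.483, 1.923, -0.005]
contact_force: [2.8, -4.6, 4.2]
opening: 0.0239
grip_force: 60.5
t 14.42 pos [563.2 132.   73.5] yaw -165.5 q6 2.99 F [ 2.8 -4.6  4.2] open 23.9 grip 60.5 tilt [ 0.003 -0.002]
 roll 0.003 then txyz mm [-0.6  0.5  0. ]
[-0.8789975  -0.06225458 -0.05746496]
```

```bash
python3 -m handwheel '[{"tx":0,"ty":0,"tz":0,"roll":0},{"tx":0,"ty":0,"tz":0,"roll":0},{"tx":0,"ty":0,"tz":0,"roll":0},{"tx":0,"ty":0,"tz":0,"roll":0},{"tx":0,"ty":0,"tz":-10,"roll":0},{"tx":0,"ty":0,"tz":-30,"roll":0},{"tx":0,"ty":0,"tz":-30,"roll":-0.12},{"tx":0,"ty":0,"tz":-20,"roll":-0.12},{"tx":0,"ty":0,"tz":-10,"roll":-0.12},{"tx":0,"ty":0,"tz":0,"roll":-0.12},{"tx":0,"ty":0,"tz":0,"roll":-0.12},{"tx":0,"ty":0,"tz":0,"roll":-0.12}]' 85 >/dev/null
python3 -m handwheel '[{"tx":0,"ty":0,"tz":0,"roll":-0.12},{"tx":0,"ty":0,"tz":0,"roll":-0.12},{"tx":0,"ty":0,"tz":0,"roll":-0.12},{"tx":0,"ty":0,"tz":0,"roll":-0.12},{"tx":0,"ty":0,"tz":0,"roll":-0.12},{"tx":0,"ty":0,"tz":0,"roll":-0.12},{"tx":0,"ty":0,"tz":0,"roll":-0.12},{"tx":0,"ty":0,"tz":0,"roll":0},{"tx":0,"ty":0,"tz":0,"roll":0}]' >/dev/null
python3 f.py f2; python3 -c "
from h import *
plan([.5645,.1329,.0735],104.3)"
```

```text
t 16.17 pos [561.8 132.9 172.9] yaw -76.4 q6 1.44 F [0.1 0.8 0.2] open 85.2 grip 0.0 tilt [0. 0.]
 roll -0.0 then txyz mm [ 2.3  0.6 97.4]
817 0.09324154620398006
(0.5646417140960693, 0.13295555114746094) 0.015174642205238342
-180 14.7; -170 14.6; -160 14.7; -150 14.6; -140 14.4; -130 14.4; -120 14.6; -110 14.7; -100 14.2; -90 14.9; -80 14.8; -70 14.6; -60 14.8; -50 15.0; -40 15.0; -30 14.8; -20 13.0; -10 11.8; 0 11.3; 10 11.2; 20 11.2; 30 12.1; 40 13.5; 50 14.8; 60 15.1; 70 15.1; 80 14.8; 90 14.6; 100 14.9; 110 14.5; 120 14.6; 130 14.3; 140 14.9; 150 14.3; 160 14.3; 170 14.4; 
px 288 214
t 16.22 pos [561.8 132.8 172.8] yaw -76.4 q6 1.44 F [0.2 0.1 0.1] open 85.1 grip 0.0 tilt [0. 0.]
 roll -0.012 then txyz mm [ 2.6  0.6 99.3]
```

View pics/f2.png

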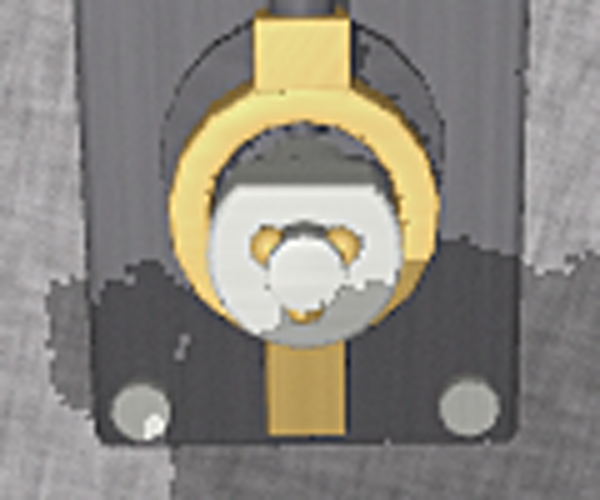

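The flat now faces the screw, upward in the crop with its edge level at y≈185. Next I grip the collar on its ±y sides.

```bash
python3 -m handwheel '[{"tx":2.5,"ty":0.3,"tz":10,"roll":-0.01},{"tx":0,"ty":0,"tz":20,"roll":0},{"tx":0,"ty":0,"tz":25,"roll":0},{"tx":0,"ty":0,"tz":25,"roll":0},{"tx":0,"ty":0,"tz":20,"roll":0},{"tx":0,"ty":0,"tz":15,"roll":0},{"tx":0,"ty":0,"tz":10,"roll":0},{"tx":0,"ty":0,"tz":4.5,"roll":0},{"tx":0,"ty":0,"tz":0,"roll":0},{"tx":0,"ty":0,"tz":0,"roll":0}]'
python3 -c "
from h import *
plan([.5645,.1329,.043],104.3)"
python3 -m handwheel '[{"tx":0,"ty":0,"tz":0,"roll":0},{"tx":0,"ty":0,"tz":0,"roll":0},{"tx":0,"ty":0,"tz":0,"roll":0},{"tx":0,"ty":0,"tz":0,"roll":0},{"tx":0,"ty":0,"tz":0,"roll":0},{"tx":0,"ty":0,"tz":0,"roll":0},{"tx":0,"ty":0,"tz":0,"roll":0},{"tx":0,"ty":0,"tz":0,"roll":0}]' 40 60
python3 - <<'E'
from h import *
plan([.5645,.1329,.043],104.3)
for n in("scene","top"):
    im,d,P=snap(n);np.savez(n+"_a",im=im,w=cloud(d,P,P["extrinsics"]))
E
```

```text
t: 17.05
tool_pos: [0.5648, 0.1331, 0.0434]
tool_rot: [3.117, 0.391, 0.001]
contact_force: [0.3, 0.5, 1.1]
opening: 0.0852
grip_force: 0.0
t 17.05 pos [564.8 133.1  43.4] yaw -75.7 q6 1.42 F [0.3 0.5 1.1] open 85.2 grip 0.0 tilt [0.001 0.   ]
 roll -0.0 then txyz mm [-0.4  0.1  0.4]
t: 17.72
tool_pos: [0.5653, 0.1321, 0.0446]
tool_rot: [3.115, 0.392, 0.003]
contact_force: [-1.4, -3.4, 5.3]
opening: 0.0446
grip_force: 60.3
t 17.72 pos [565.3 132.1  44.6] yaw -75.7 q6 1.42 F [-1.4 -3.4  5.3] open 44.6 grip 60.3 tilt [ 0.002 -0.002]
 roll 0.001 then txyz mm [-0.6 -1.   1.6]
```

```bash
python3 -m handwheel '[{"tx":0,"ty":0.6,"tz":0,"roll":0},{"tx":0,"ty":0,"tz":-1,"roll":0},{"tx":0,"ty":0,"tz":-2,"roll":0},{"tx":0,"ty":0,"tz":-3,"roll":0},{"tx":0,"ty":0,"tz":-3,"roll":0},{"tx":0,"ty":0,"tz":-3,"roll":0},{"tx":0,"ty":0,"tz":-3,"roll":0},{"tx":0,"ty":0,"tz":-3,"roll":0},{"tx":0,"ty":0,"tz":-3,"roll":0},{"tx":0,"ty":0,"tz":-2,"roll":0},{"tx":0,"ty":0,"tz":0,"roll":0},{"tx":0,"ty":0,"tz":0,"roll":0}]'
cat > c.py <<'E'
from h import *
plan([.5645,.1329,.0676],104.3)
zs=[ctrl.get_obs()["tool_pos"][2]]
Z={n:np.load(n+"_a.npz") for n in("scene","top")}
ax=np.array([.5645,.1329]);e=np.array([np.cos(np.radians(14.3)),np.sin(np.radians(14.3))]);f=np.array([-e[1],e[0]])
for n in("scene","top"):
    im,d,P=snap(n);w=cloud(d,P,P["extrinsics"])
    zs.append(ctrl.get_obs()["tool_pos"][2])
    for tag,I,W in(("before",Z[n]["im"],Z[n]["w"]),("now",im,w)):
        s=(W[...,:2]-ax)@e;t=(W[...,:2]-ax)@f;b=I.astype(int)
        m=(np.abs(t)<.010)&(np.abs(s)>.018)&(np.abs(s)<.045)&(W[...,2]>.045)&(b[...,0]-b[...,2]>50)
        for nm,k in(("screw side",m&(s>0)),("lug side",m&(s<0))):
            z=W[...,2][k];print(n,tag,nm,len(z),np.percentile(z,[50,80,95]).round(4) if len(z) else "")
    if n=="scene": cv2.imwrite("pics/c1.png",cv2.resize(im[165:245,265:355],(720,600),interpolation=2)[...,::-1])
print("z mean",np.mean(zs))
E
python3 c.py
```

```text
t: 18.82
tool_pos: [0.5652, 0.1321, 0.0664]
tool_rot: [3.116, 0.391, 0.003]
contact_force: [6.2, -1.8, -3.0]
opening: 0.0441
grip_force: 61.4
t 18.82 pos [565.2 132.1  66.4] yaw -75.7 q6 1.42 F [ 6.2 -1.8 -3. ] open 44.1 grip 61.4 tilt [ 0.002 -0.001]
 roll 0.0 then txyz mm [-0.5 -1.  -1.2]
scene before screw side 109 [0.3498 0.3548 0.3577]
scene before lug side 0 
scene now screw side 114 [0.3716 0.3775 0.3798]
scene now lug side 0 
top before screw side 123 [0.354  0.3568 0.3582]
top before lug side 262 [0.3522 0.3569 0.3589]
top now screw side 128 [0.3753 0.3776 0.38  ]
top now lug side 284 [0.3735 0.3787 0.3807]
z mean 0.06627255126103149
```

View pics/c1.png

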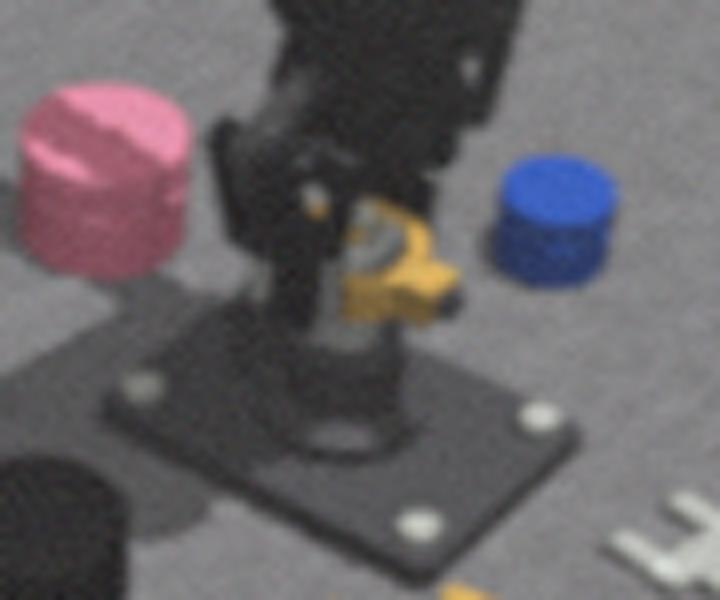

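The collar is up around the 30 mm section and held in the fingers. The arm has risen about 21.8 mm, and my mask caught the arm instead of the collar. I'll lift the remaining ~1.2 mm and measure the collar itself.

```bash
python3 -m handwheel '[{"tx":0,"ty":0,"tz":-1.2,"roll":0},{"tx":0,"ty":0,"tz":0,"roll":0},{"tx":0,"ty":0,"tz":0,"roll":0},{"tx":0,"ty":0,"tz":0,"roll":0}]' >/dev/null
sed -i 's/(W\[...,2\]>.045)&/(W[...,2]>.045)\&(W[...,2]<.12)\&/' c.py; python3 c.py
```

```text
t 19.25 pos [565.2 132.1  67.4] yaw -75.7 q6 1.42 F [ 5.9 -2.  -2.9] open 44.4 grip 61.4 tilt [ 0.002 -0.001]
 roll 0.0 then txyz mm [-0.5 -0.9 -0.2]
scene before screw side 41 [0.0668 0.0688 0.07  ]
scene before lug side 0 
scene now screw side 37 [0.0899 0.0913 0.0924]
scene now lug side 0 
top before screw side 0 
top before lug side 0 
top now screw side 0 
top now lug side 0 
z mean 0.06735997329524772
```

```bash
python3 -c "
from h import *
im,d,P=snap('top');w=cloud(d,P,P['extrinsics']);m=(np.hypot(w[...,0]-.555,w[...,1]+.19)<.05)&(w[...,2]>.025)&(w[...,2]<.045);print(m.sum(),w[m].mean(0))
print(ctrl.finish_job())"
```

```text
284 [ 0.55278226 -0.18885937  0.03511777]
the job is handed in; nothing more can be done
None
```

The job is handed in: the cap is in the tray, the shaft's flat faces the collar's screw, and the gripper is holding the collar about 23 mm up, level with the middle of the flat, at about 19 s of the 72 s allowed.

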